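# Show the robin print on the mantel easel

### The job

Turn the round display stand by its brass knob until it clicks with the easel facing the brass mark on its foot. Stand the framed robin print from the letter rack on the easel, right way up, picture side out and centred, its foot on the ledge and its back against the uprights. Set it down gently without letting it drop, let go, and leave the other ornaments where they are.

Things in the scene. Friction and masses are not known exactly. Their poses are not given: they have to be found in the camera images.
- stand: fixed dark steel round foot of the display stand, 250 mm across; origin: centre of its underside, z up. Its x axis points to a small brass mark sticking out of its rim: the way the easel must face in the end (away from the robot, give or take 15 degrees)
- turntable (a joint): angle (rad) of the oak disc (230 mm across, top 46 mm above the shelf) that turns about stand's z with easel and knob; 0 = easel faces the brass mark, + = anticlockwise from above. Starts at 0.7 to 1.4. Light friction; a sprung click stop at 0 (also at +-1.57) catches within 0.05 rad, takes 2 to 8 N at the knob to enter or leave, and holds the disc
- knob (a point): centre of the top of the brass turning knob, a plain upright post 14 mm in diameter and 36 mm high on the disc, 100 mm from its axis, to the easel's left (+y of the stand when the joint reads 0); its top is 82 mm above the shelf
- easel: two oak uprights on the disc, leaning back 27 degrees. Origin: midway between them, on their front faces, 48 mm above the shelf. x = square out of the sloped faces (outward and up), y = sideways, z = up the slope. Front faces lie at x = 0, z = 0 to 140 mm, each 16 mm wide, at y = -30 and +30 mm
- rack: fixed oak letter rack, base 96 x 170 x 12 mm; origin: centre of its underside, z up. Four boards across x, 6 mm thick, 160 mm wide, leave three 21 mm slots at x = 27, 0 and -27 mm; their tops are 60, 72, 85 and 98 mm above the shelf, lowest at +x. Envelopes in the two back slots end 112 mm above the shelf
- picture: framed robin print, dark wooden frame: a flat block 15 mm thick (x), 120 mm wide (y), 150 mm high (z), 0.2 to 0.42 kg; origin: centre of its underside (the foot), z towards its top edge, x out of the picture side. It starts upright in the rack's slot at x = 27 mm, foot 12 mm above the shelf, picture side to the rack's +x
- teapot: yellow ceramic teapot ornament, 170 mm from spout to handle, 115 mm high; origin under its centre. Bystander
- vase: matte white porcelain vase, 104 mm in diameter, 200 mm high; origin under its centre. Bystander
- acrylic_box: clear acrylic box with a press-button latch, 104 x 154 x 76 mm; origin under its centre. Bystander
- key_block: steel key hook block with three pegs, 45 x 150 x 75 mm; origin under its centre. Bystander
- robin: wooden robin figure, 108 mm high; origin under its round base, 64 mm in diameter. Bystander
- candle: amber glass candle jar with a wooden lid, 78 mm in diameter, 95 mm high; origin under its centre. Bystander
- easel_top (a point): middle of the easel at the top of its uprights (z = 140 mm up the slope). A 120 mm long ledge is clamped square across the uprights: flat floor x = 0 to 22 mm, then a lip x = 22 to 28 mm, 10 mm high. Its floor may be anywhere from z = 25 to 60 mm in easel; this height is not reported, so feel for it. It does not slip under 25 N

How it is judged (in metres and radians):
On the way:
1. the print, still held by the fingers, is set down on the easel along its slope (contact force between picture and the fingers above 1 N and contact force between picture and easel above 0.5 N and angle between the z axis of picture and the z axis of easel, either way round below 0.17 rad and z of picture in the frame of easel below 0.065 m and x of picture in the frame of easel between 0.003 and 0.018 m), for 0.2 s.
At the end, for the whole second after the job is handed in: The disc is at its click stop, easel facing the brass mark (within 4 degrees); the released print rests still on the easel, right way up, picture side out, foot on the ledge behind the lip, within 4.5 degrees of flat against the uprights, centred within 12 mm (value of joint turntable between -0.07 and 0.07 rad and angle between the z axis of picture and the z axis of easel, either way round below 0.08 rad and angle between the x axis of picture and the x axis of easel, either way round below 0.08 rad and angle between picture's own z axis and vertical below 0.7 rad and angle between picture's own x axis and vertical below 1.3 rad and y of picture in the frame of easel between -0.012 and 0.012 m and x of picture in the frame of easel between 0.003 and 0.0145 m and z of picture in the frame of easel between 0.02 and 0.065 m and contact force between picture and easel above 0.8 N and linear speed of picture below 0.02 m/s and angular speed of picture below 0.1 rad/s); the robot touches nothing.
It fails at once if the print drops or falls free of the fingers (contact force between picture and the fingers below 0.05 N and linear speed of picture above 0.25 m/s).
It fails at once if the print is forced hard against the easel (over 60 N) (contact force between picture and easel above 60 N).
It fails at once if an ornament is moved by more than 20 mm (distance of any of teapot, vase, acrylic_box, key_block, robin, candle from where it was at the start of the episode above 0.02 m).
It also fails if it takes over 67 s, if anything falls off the work surface, if the arm or the gripper's body presses on something with over 40 N, if the wrist force passes 120 N, or if a joint passes its speed limit or range.

### The arm

A 6-joint arm with a two-finger parallel gripper is mounted at the origin on the work surface. World frame = base frame: x ahead of the robot, y to its left, z up, the work surface at z = 0. Lengths are in m, angles in degrees, forces in N, time in s.
With the tool pointing down it reaches from about 0.4 to 0.825 m from the base axis. Payload 7 kg.
Tool frame: the origin (TCP) lies at the centre of the arm's flange, where the gripper is bolted on; the fingertips stand 178 mm ahead of it and the grasp point (between the pads) lies 159 mm ahead of it (r.tips_ahead is the z of the fingertips in the tool frame, in m); z points along the fingers, y is the line along which they close (so a half turn about z gives the same grasp; the last joint's range is limited). The gripper opens to 88 mm and grips with 3 to 60 N. Pads are 19 mm wide; open, the fingers measure 130 mm over their backs; the gripper's body (78 mm by 193 mm) begins 47 mm behind the grasp point.
Start: joints at [-56.545, 20.546, 0.682, 0, -70.136, -16.507], TCP at [0.197, -0.646, 0.405] pointing down, gripper open.
Joint ranges: [-176.03, 176.03], [-82.01, 121.73], [-58.28, 71.71], [-173.87, 95.51], [-174.79, -0.11], [-173.66, 173.66]. Speed limits (degrees/s): [136.94, 136.94, 172.46, 180, 180, 180].

### API

Orientations are given as [roll, pitch, yaw] about the fixed x, y, z axes, in that order (R = Rz(yaw) Ry(pitch) Rx(roll)).
In Python, from plant import r gives the robot as it stands. The module is installed in compiled form; this text tells all that it offers.
- The arm moves only by the shell command python3 -m pendant 'ROWS' [FORCE]. ROWS is JSON, a list that holds one entry, the list of rows, each a list of 7 numbers: the shift along the tool's x, y, z in m, then the turn, a rotation vector about the tool's x, y, z in degrees, then the gripper command: -1 is shut, 1 is fully open, values between are in proportion. A call has 1 to 5 rows; each row is the pose to reach, as a shift and turn from the pose commanded when the call began, along the tool's axes at that moment; what a row does not reach only later rows make up. A row lasts 1/10 s, in which the tool goes at most 50 mm and 8.59 degrees, less where a joint would pass 70% of its speed; a pose out of reach is approached as far as the arm can. A call with a gripper value outside its range is refused whole. The fingers move at their own pace and stop on an object; FORCE is the grip in N (left out, the last holds). Time passes only in rows, so rows that repeat a pose let the fingers close. It gives the time, the measured TCP pose, the force, the opening and the grip force at its end, in the units of the state.
- r.get_state(): the state, without advancing time (a new reading comes with each control period).
- r.capture(name): name is "scene" or "top" or "wrist"; returns the picture (384x512x3 uint8, red, green, blue); there is no depth.
- r.camera_params(name): a dict with "fx", "fy", "cx", "cy" (pixels), "R" (3x3) and "t" (3): a world point X has camera coordinates R X + t. Camera axes: x right, y down, z forward; pixel columns grow to the right and rows downward; lengths in m; the calibration is good to about 2 mm. A picture is of the moment at which its call begins: read the wrist's pose just before it. camera_params takes no time and is no camera call; for the wrist camera it gives the pose at the moment of the call.
- r.close_job(): hands the job in; it is judged then, once.
The state is a dict: "time_s": time; "joints": joint angles; "qd": joint speeds; "joint_torque": joint torques, N m; "tcp_pos": TCP position; "eef_rot": TCP orientation; "contact_force": force on the tool from outside, world axes, zero at the start; "moment": the same for the moment, N m; "gripper_width": finger opening in m; "gripper_force": force on a finger pad.
Only numpy, scipy, OpenCV 4.12 (cv2) and the standard library are available. Lean on these libraries where they do the work, as an engineer would, in place of code of your own. Each camera call takes 0.05 s, during which the arm holds its last target. There are 200 camera calls.

## Working session

There is one attempt and no reset: what is moved stays moved. The work goes in short steps, Python scripts to look and compute and a shell command to move; the robot and the scene stay as the last step left them, time stands still between calls to the robot, and variables do not carry over. Pictures are saved under pics/ and viewed, at most 13 in all, crops included, and the job is handed in when it is done.

```bash
mkdir -p pics
python3 - <<'E'
from plant import r
import cv2,numpy as np
for n in("scene","top"):
    im=r.capture(n); cv2.imwrite(f"pics/{n}0.png",im[:,:,::-1]); p=r.camera_params(n); print(n,p)
s=r.get_state(); print(s)
E
```

```text
scene {'fx': 384.7504619869951, 'fy': 384.7504619869951, 'cx': 253.85763317113023, 'cy': 189.58620963737755, 'R': array([[-0.67804821,  0.73492236, -0.01182166],
       [ 0.4908946 ,  0.44081748, -0.75146686],
       [-0.5470586 , -0.51533395, -0.65966492]]), 't': array([ 0.4387325 , -0.188053  ,  1.66070744])}
top {'fx': 491.5103806344174, 'fy': 491.5103806344174, 'cx': 255.8323214576157, 'cy': 188.51470244564666, 'R': array([[-0.01833263, -0.99980651, -0.00713147],
       [-0.99408018,  0.01899068, -0.10697641],
       [ 0.10709115,  0.0051281 , -0.99423598]]), 't': array([0.0071757 , 0.63435606, 1.86785959])}
{'time_s': 0.1, 'joints': array([-5.65445437e+01,  2.05877269e+01,  6.40196189e-01, -1.90264886e-02,
       -7.01368231e+01, -1.65058064e+01]), 'qd': array([-0.03364027, -0.18506112,  0.14969273,  0.04029005,  0.03191507,
       -0.06053597]), 'joint_torque': array([-1.54879333e-03, -5.84161091e+01,  2.93750238e+01,  7.01553941e+00,
        1.01540811e-02, -5.15859176e-05]), 'tcp_pos': array([ 0.19672401, -0.64551909,  0.40381657]), 'eef_rot': array([ 1.79914040e+02, -6.81826253e-03, -1.63056823e+02]), 'contact_force': array([-0.01580171, -0.22516764,  0.11235245]), 'moment': array([0.03533701, 0.00960329, 0.06841943]), 'gripper_force': 0.0, 'gripper_width': 0.08750311171267025}
```

View pics/scene0.png

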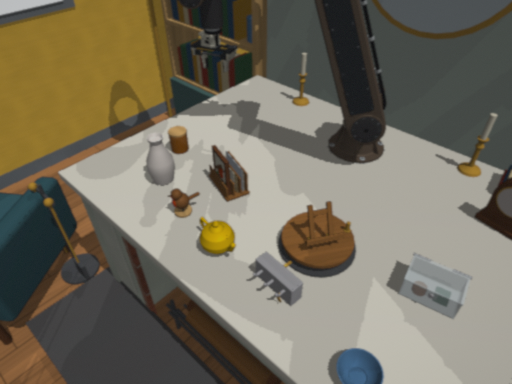

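View pics/top0.png

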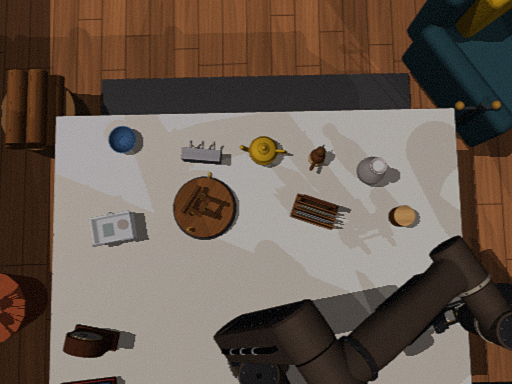

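The scene view shows the stand at about (318,240) and the rack at (228,180). In the top view the stand is at (205,208), the brass mark at (210,174), the knob at (192,230) and the rack at (317,211). I'll measure coarsely and enlarge the two.

```bash
cat > h.py <<'E'
from plant import r
import cv2,numpy as np
from scipy.spatial.transform import Rotation as Ro
def ray(p,u,v):
    d=p["R"].T@np.array([(u-p["cx"])/p["fx"],(v-p["cy"])/p["fy"],1]); return -p["R"].T@p["t"],d
def plane(p,u,v,z):
    c,d=ray(p,u,v); return c+d*(z-c[2])/d[2]
def proj(p,X):
    q=p["R"]@np.asarray(X)+p["t"]; return np.array([p["fx"]*q[0]/q[2]+p["cx"],p["fy"]*q[1]/q[2]+p["cy"]])
def cross(ps,uvs):
    A=np.zeros((3,3));b=np.zeros(3)
    for p,(u,v) in zip(ps,uvs):
        c,d=ray(p,u,v);d/=np.linalg.norm(d);M=np.eye(3)-np.outer(d,d);A+=M;b+=M@c
    return np.linalg.solve(A,b)
def pose():
    s=r.get_state();return s,Ro.from_euler('xyz',s["eef_rot"],degrees=True).as_matrix(),s["tcp_pos"]
def goal(Rg,pg):
    s,R,p=pose();print("shift",np.round(R.T@(np.asarray(pg)-p),4),"rotvec",np.round(Ro.from_matrix(R.T@Rg).as_rotvec(degrees=True),2),"F",np.round(s["contact_force"],1),"t",round(s["time_s"],2))
E
python3 - <<'E'
from h import *
p=r.camera_params("top"); im=cv2.imread("pics/top0.png")
print("stand",plane(p,205,208,.046),"mark",plane(p,210,174,.01),"knob",plane(p,192,230,.082),"rack",plane(p,317,211,.06))
w=r.camera_params("wrist");s,R,t=pose();print("cam in tool",R.T@(-w["R"].T@w["t"]-t),"\n",w["R"]@R, w["fx"],w["cx"],w["cy"])
a=cv2.resize(im[165:245,160:250],None,fx=4.4,fy=4.4,interpolation=2);b=cv2.resize(im[165:245,280:370],None,fx=4.4,fy=4.4,interpolation=2)
cv2.imwrite("pics/crop1.png",np.hstack([a,b]))
E
```

```text
stand [0.56173494 0.19135486 0.046     ] mark [0.69783311 0.17464408 0.01      ] knob [0.47771302 0.23667107 0.082     ] rack [ 0.54135584 -0.23531511  0.06      ]
cam in tool [ 0.07670877 -0.00013356  0.01909715] 
 [[-2.84449180e-04  9.99999949e-01  1.46490814e-04]
 [-9.60106191e-01 -2.32137389e-04 -2.79635565e-01]
 [-2.79635516e-01 -2.20188845e-04  9.60106207e-01]] 285.53863421797007 255.04989521811987 189.87621267151394
```

View pics/crop1.png

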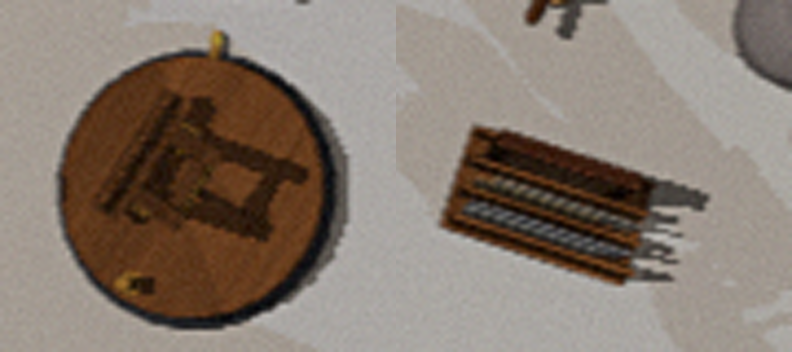

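The crop shows the disc with the knob low left (about 152° about the stand axis), the brass mark at the top (about -7°), and the easel facing upper left. On the right, the rack with the dark picture frame in its top slot, yaw about -16°. Next, the wrist camera goes above the rack.

Run:
```python
from h import *
goal(Ro.from_euler('xyz',[180,0,-106],degrees=True).as_matrix(),[.54,-.22,.5])
```

```text
shift [-0.4524  0.3072 -0.0958] rotvec [ 8.000e-02  4.000e-02 -5.706e+01] F [-0.  -0.2  0.1] t 0.1
```

```bash
python3 -m pendant '[[[-0.04,0.03,-0.06,0,0,-8,1],[-0.08,0.055,-0.096,0,0,-16,1],[-0.12,0.08,-0.096,0,0,-24,1],[-0.16,0.108,-0.096,0,0,-32,1],[-0.2,0.136,-0.096,0,0,-40,1]]]'
python3 - <<'E'
from h import *
goal(Ro.from_euler('xyz',[180,0,-106],degrees=True).as_matrix(),[.54,-.22,.5])
E
```

```text
time_s: 0.6
tcp_pos: [0.3335, -0.4757, 0.5004]
eef_rot: [-179.9, -0.0, -122.8]
contact_force: [1.2, -0.1, 0.3]
gripper_width: 0.0876
gripper_force: 0.0
shift [-0.3268 -0.0353  0.0004] rotvec [-7.000e-02 -1.000e-02 -1.676e+01] F [ 1.2 -0.1  0.3] t 0.6
```

```bash
python3 -m pendant '[[[-0.049,-0.005,0,0,0,-4,1],[-0.098,-0.01,0,0,0,-8,1],[-0.147,-0.015,0,0,0,-12,1],[-0.19,-0.02,0,0,0,-16.8,1],[-0.24,-0.026,0,0,0,-16.8,1]]]';  python3 -m pendant '[[[-0.049,-0.03,0,0,0,0,1],[-0.081,-0.03,0,0,0,0,1],[-0.081,-0.03,0,0,0,0,1],[-0.081,-0.03,0,0,0,0,1]]]'
python3 - <<'E'
from h import *
w=r.camera_params("wrist");im=r.capture("wrist");np.savez("w1.npz",**w);cv2.imwrite("pics/w1.png",im[:,:,::-1])
print(pose())
E
```

```text
time_s: 1.1
tcp_pos: [0.4857, -0.2888, 0.4996]
eef_rot: [180.0, 0.0, -106.1]
contact_force: [0.2, -0.7, 0.1]
gripper_width: 0.0876
gripper_force: 0.0
time_s: 1.5
tcp_pos: [0.537, -0.2201, 0.4992]
eef_rot: [179.9, -0.0, -106.1]
contact_force: [-0.8, -1.0, 0.0]
gripper_width: 0.0875
gripper_force: 0.0
({'time_s': 1.55, 'joints': array([-3.07791646e+00,  8.96634836e+00, -2.70230861e+00,  4.93008574e-04,
       -7.83689666e+01, -1.31277716e+01]), 'qd': array([-1.44024225, -0.34784753, -0.04254128,  0.06184651,  0.13766017,
        0.05366525]), 'joint_torque': array([ 1.02873646e+00, -4.29637957e+01,  3.05664933e+01,  7.22524747e+00,
        4.08875174e-02, -3.65734985e-02]), 'tcp_pos': array([ 0.53656146, -0.22093049,  0.4993453 ]), 'eef_rot': array([ 1.79963469e+02, -9.01538762e-03, -1.06205586e+02]), 'contact_force': array([-0.70757788,  0.03785623, -1.07527141]), 'moment': array([ 0.02435097,  0.11104908, -0.01146135]), 'gripper_force': 0.0, 'gripper_width': 0.08759992062243915}, array([[-2.79084718e-01, -9.60266260e-01, -6.56159936e-04],
       [-9.60266471e-01,  2.79084761e-01,  2.68425988e-05],
       [ 1.57348197e-04,  6.37579745e-04, -9.99999784e-01]]), array([ 0.53656146, -0.22093049,  0.4993453 ]))
```

View pics/w1.png

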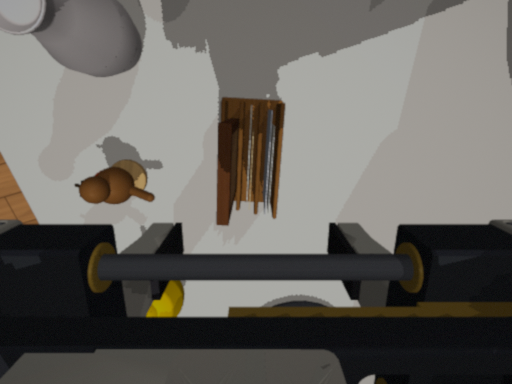

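The wrist view shows the rack, with the frame's top edge running about (218-237,123) to (217-232,225); yaw looks close to -106+90. I'll enlarge it.

Run:
```python
import cv2
im=cv2.imread("pics/w1.png")[90:235,190:310]
cv2.imwrite("pics/w1c.png",cv2.resize(im,None,fx=4,fy=4,interpolation=2))
```

```text
(no output)
```

View pics/w1c.png

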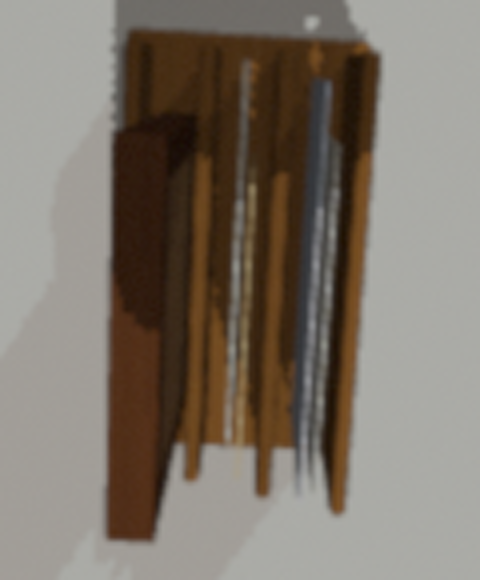

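Run:
```python
from h import *
w=dict(np.load("w1.npz"))
P=[plane(w,*q,.162)[:2] for q in [(219.5,122.5),(231.2,122.5),(216.7,224.6),(228.5,225)]]
P=np.array(P);print(P, P.mean(0)); d=(P[2]+P[3]-P[0]-P[1])/2;print(np.linalg.norm(d),np.degrees(np.arctan2(d[1],d[0])), np.linalg.norm(P[0]-P[1]),np.linalg.norm(P[2]-P[3]))
# rack end boards' bottom ends (near end, y=+80): board tops z .098,.085,.072
for q,z in [((190/4+190,478/4+90),.072),((262/4+190,494/4+90),.085),((337/4+190,513/4+90),.098)]: print(plane(w,*q,z))
for q in [(130/4+190,30/4+90),(377/4+190,55/4+90)]: print(plane(w,*q,.012))
goal(Ro.from_euler('xyz',[180,0,-28],degrees=True).as_matrix(),[.54,.19,.52])
```

```text
[[ 0.5562312  -0.28806088]
 [ 0.54403592 -0.28452948]
 [ 0.59673735 -0.1752235 ]
 [ 0.58327013 -0.17077389]] [ 0.57006865 -0.22964694]
0.12010713670657275 70.61251386323183 0.012696290921107665 0.014183261996817324
[ 0.58173717 -0.15653216  0.072     ]
[ 0.55593882 -0.14748475  0.085     ]
[ 0.5307682  -0.13779379  0.098     ]
[ 0.55930734 -0.32042521  0.012     ]
[ 0.46910278 -0.28459616  0.012     ]
shift [-0.3956  0.1114 -0.0206] rotvec [ 4.000e-02  2.000e-02 -7.821e+01] F [-0.7  0.  -1.1] t 1.55
```

```bash
python3 -m pendant '[[[-0.04,0.011,-0.02,0,0,-8,1],[-0.08,0.022,-0.02,0,0,-16,1],[-0.12,0.033,-0.02,0,0,-24,1],[-0.16,0.044,-0.02,0,0,-32,1],[-0.2,0.055,-0.02,0,0,-40,1]]]';  python3 - <<'E'
from h import *
goal(Ro.from_euler('xyz',[180,0,-28],degrees=True).as_matrix(),[.54,.19,.52])
E
```

```text
time_s: 2.05
tcp_pos: [0.5391, -0.0137, 0.52]
eef_rot: [-180.0, -0.0, -66.0]
contact_force: [1.2, -0.2, 0.2]
gripper_width: 0.0878
gripper_force: 0.0
shift [-0.1858 -0.0835 -0.    ] rotvec [-3.000e-02 -2.000e-02 -3.805e+01] F [ 1.2 -0.2  0.2] t 2.05
```

```bash
python3 -m pendant '[[[-0.037,-0.016,0,0,0,-8,1],[-0.075,-0.033,0,0,0,-16,1],[-0.112,-0.05,0,0,0,-24,1],[-0.15,-0.067,0,0,0,-32,1],[-0.183,-0.0835,0,0,0,-37,1]]]';python3 -m pendant '[[[0,0,0,0,0,0,1],[0,0,0,0,0,0,1]]]';  python3 - <<'E'
from h import *
w=r.camera_params("wrist");im=r.capture("wrist");np.savez("w2.npz",**w);cv2.imwrite("pics/w2.png",im[:,:,::-1])
cv2.imwrite("pics/w2b.png",cv2.resize(im[:260,100:500,::-1],None,fx=2,fy=2,interpolation=2))
print(pose()[2])
E
```

```text
time_s: 2.55
tcp_pos: [0.5424, 0.1878, 0.5199]
eef_rot: [-180.0, -0.0, -29.0]
contact_force: [0.6, -0.2, 0.1]
gripper_width: 0.0872
gripper_force: 0.0
time_s: 2.75
tcp_pos: [0.5427, 0.187, 0.5193]
eef_rot: [180.0, 0.0, -29.3]
contact_force: [0.1, -0.8, -0.5]
gripper_width: 0.0877
gripper_force: 0.0
[0.54264877 0.18641357 0.51957866]
```

View pics/w2b.png

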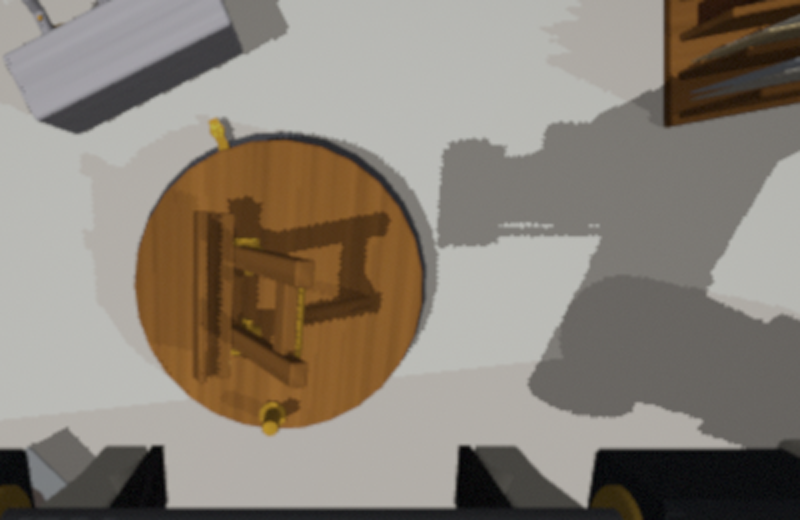

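The view shows the disc (crop left 137, right 424, top 140, bottom 428), the mark at (215,125), the knob at (270,415), and the easel facing left with a cross rail near its top at (295,320). Measuring these by mask.

```bash
cat > stand.py <<'E'
from h import *
from scipy.optimize import least_squares
def stand(n,box):
    w=dict(np.load(n+".npz"));im=cv2.imread(f"pics/{n}.png");hsv=cv2.cvtColor(im,cv2.COLOR_BGR2HSV)
    m=((hsv[...,1]>110)&(hsv[...,2]>25)).astype(np.uint8);x0,x1,y0,y1=box;k=np.zeros_like(m);k[y0:y1,x0:x1]=m[y0:y1,x0:x1]
    m=cv2.morphologyEx(k,cv2.MORPH_OPEN,np.ones((7,7)))
    c=max(cv2.findContours(m,0,1)[0],key=cv2.contourArea)
    P=np.array([plane(w,*q,.046)[:2] for q in c[:,0]])
    f=least_squares(lambda a:np.hypot(*(P-a).T)-.115,P.mean(0),loss='soft_l1',f_scale=.001);C=f.x
    y=((hsv[...,0]>19)&(hsv[...,0]<33)&(hsv[...,1]>150)&(hsv[...,2]>110)).astype(np.uint8)
    nn,l,st,ce=cv2.connectedComponentsWithStats(y)
    print("C",C,"res",np.median(abs(f.fun)),len(P))
    for i in range(1,nn):
        if st[i,4]>5:
            for z in(.01,.082):
                q=plane(w,*ce[i],z)[:2]-C;print(ce[i].round(1),st[i],z,np.hypot(*q).round(4),np.degrees(np.arctan2(q[1],q[0])).round(2))
    return C
E
python3 - <<'E'
from stand import *
stand("w2",(160,320,60,220))
w=dict(np.load("w2.npz"))
for q in [(270,430),(270,428)]: print(plane(w,q[0]/2+100,q[1]/2,.082))
E
```

```text
C [0.56594308 0.20140766] res 0.002204655350577643 410
[209.2  66.9] [205  60   9  15  68] 0.01 0.1309 -8.05
[209.2  66.9] [205  60   9  15  68] 0.082 0.119 -11.27
[223.  120.3] [218 119  11   4  37] 0.01 0.0484 6.14
[223.  120.3] [218 119  11   4  37] 0.082 0.0474 -3.87
[249.5 159.3] [248 144   4  31  78] 0.01 0.0306 -178.42
[249.5 159.3] [248 144   4  31  78] 0.082 0.0216 -157.33
[223.9 161. ] [222 160   4   4  10] 0.01 0.041 106.24
[223.9 161. ] [222 160   4   4  10] 0.082 0.0263 97.95
[217.2 175.7] [216 175   4   2   6] 0.01 0.0692 113.94
[217.2 175.7] [216 175   4   2   6] 0.082 0.0497 111.01
[234.5 208.9] [230 201  13  16  87] 0.01 0.1183 144.85
[234.5 208.9] [230 201  13  16  87] 0.082 0.0915 146.52
[0.48043882 0.25644646 0.082     ]
[0.48188195 0.25559851 0.082     ]
```

Run:
```python
from h import *
from scipy.optimize import least_squares
w=dict(np.load("w2.npz"));im=cv2.imread("pics/w2.png").astype(int)
# radial edge scan: last brown pixel (red>>blue) along rays from approx centre
P=[];c0=np.array([240.,141.])
for a in np.arange(0,360,3):
    d=np.array([np.cos(np.radians(a)),np.sin(np.radians(a))]);last=None
    for s in np.arange(50,90,.25):
        x,y=c0+s*d;v=cv2.getRectSubPix(im.astype(np.float32),(1,1),(x,y))[0,0]
        if v[2]-v[0]>30: last=s
    P.append(plane(w,*(c0+last*d),.046)[:2])
P=np.array(P)
for R in(None,.115):
    f=least_squares(lambda a:np.hypot(*(P-a[:2]).T)-(R or a[2]),[.566,.2,.115],loss='soft_l1',f_scale=.0007);print(f.x,np.median(abs(f.fun)))
```

```text
[0.56625871 0.20147037 0.11401046] 0.00018596436847397035
[0.56610641 0.20166041 0.115     ] 0.001010090872417567
```

Run:
```python
from h import *
goal(Ro.from_euler('xyz',[180,0,-32.7],degrees=True).as_matrix(),[.4778,.2582,.238])
```

```text
shift [-0.0917 -0.0309  0.2816] rotvec [0.02 0.   3.35] F [-0.4 -0.5  0.1] t 2.8
```

```bash
python3 -m pendant '[[[-0.046,-0.015,0.015,0,0,3.35,1],[-0.0917,-0.0309,0.04,0,0,3.35,1],[-0.0917,-0.0309,0.09,0,0,3.35,1],[-0.0917,-0.0309,0.14,0,0,3.35,1],[-0.0917,-0.0309,0.18,0,0,3.35,1]]]';python3 -m pendant '[[[0,0,0.045,0,0,0,1],[0,0,0.08,0,0,0,1],[0,0,0.101,0,0,0,1],[0,0,0.101,0,0,0,1]]]'; python3 -c "
from h import *
goal(Ro.from_euler('xyz',[180,0,-32.7],degrees=True).as_matrix(),[.4778,.2582,.238])
w=r.camera_params('wrist');im=r.capture('wrist');cv2.imwrite('pics/w3.png',im[:,:,::-1])"
```

```text
time_s: 3.3
tcp_pos: [0.4772, 0.2574, 0.3382]
eef_rot: [-180.0, 0.0, -32.7]
contact_force: [1.8, 1.3, -0.6]
gripper_width: 0.0876
gripper_force: 0.0
time_s: 3.7
tcp_pos: [0.4773, 0.2568, 0.236]
eef_rot: [179.7, 0.1, -32.8]
contact_force: [-0.3, 0.2, 0.1]
gripper_width: 0.0882
gripper_force: 0.0
shift [-0.0003 -0.0015 -0.002 ] rotvec [ 0.31  0.07 -0.09] F [-0.3  0.2  0.1] t 3.7
```

View pics/w3.png

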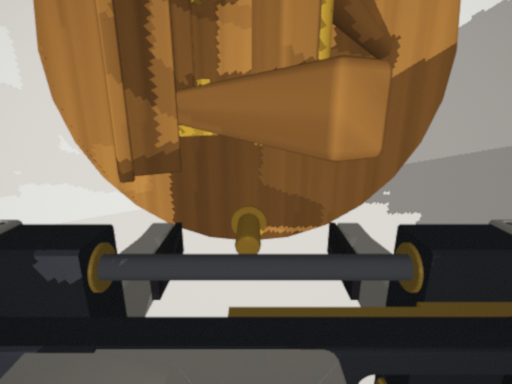

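The knob sits between the fingers at (248,235), slightly inward as intended. Closing and turning clockwise.

```bash
python3 -m pendant '[[[0,0,0,0,0,0,-1],[0,0,0,0,0,0,-1],[0,0,0,0,0,0,-1],[0,0,0,0,0,0,-1],[0,0,0,0,0,0,-1]]]' 10; python3 -m pendant '[[[0,0,0,0,0,0,-1],[0,0,0,0,0,0,-1],[0.0008,-0.0128,0,0,0,7,-1],[0.0031,-0.0254,0,0,0,14,-1],[0.007,-0.0376,0,0,0,21,-1]]]'
```

```text
time_s: 4.25
tcp_pos: [0.4776, 0.2593, 0.2392]
eef_rot: [-179.9, -0.0, -32.6]
contact_force: [0.5, 1.0, 0.7]
gripper_width: 0.0533
gripper_force: 0.0
time_s: 4.75
tcp_pos: [0.5038, 0.2874, 0.2385]
eef_rot: [180.0, 0.0, -53.9]
contact_force: [2.9, 1.2, -1.0]
gripper_width: 0.0136
gripper_force: 10.2
```

```bash
python3 -m pendant '[[[0.0008,-0.0128,0,0,0,7,-1],[0.0031,-0.0254,0,0,0,14,-1],[0.007,-0.0376,0,0,0,21,-1],[0.0123,-0.0493,0,0,0,28,-1],[0.019,-0.0602,0,0,0,35,-1]]]'; python3 -m pendant '[[[0.0002,-0.0064,0,0,0,3.5,-1],[0.0008,-0.0128,0,0,0,7,-1],[0.0014,-0.0172,0,0,0,9.4,-1],[0.0014,-0.0172,0,0,0,9.4,-1],[0.0014,-0.0172,0,0,0,9.4,-1]]]'; python3 -c "
from h import *
print(pose()[0]['contact_force'])"
```

```text
time_s: 5.25
tcp_pos: [0.5639, 0.3084, 0.2385]
eef_rot: [-180.0, 0.0, -88.9]
contact_force: [-0.5, 0.8, 0.9]
gripper_width: 0.0136
gripper_force: 10.0
time_s: 5.75
tcp_pos: [0.5814, 0.3073, 0.2386]
eef_rot: [-179.9, 0.1, -97.9]
contact_force: [5.7, 3.7, -5.2]
gripper_width: 0.0136
gripper_force: 10.0
[ 5.65991707  3.72976988 -5.16714022]
```

```bash
python3 -m pendant '[[[0,0,0,0,0,0,1],[0,0,0,0,0,0,1],[0,0,0,0,0,0,1],[0,0,0,0,0,0,1],[0,0,0,0,0,0,1]]]'; python3 -m pendant '[[[0,0,-0.03,0,0,0,1],[0,0,-0.08,0,0,0,1],[0,0,-0.13,0,0,0,1],[0.04,0,-0.18,0,0,0,1],[0.08,0,-0.23,0,0,0,1]]]'; python3 -m pendant '[[[0.02,0,-0.04,0,0,0,1],[0.02,0,-0.04,0,0,0,1],[0.02,0,-0.04,0,0,0,1],[0.02,0,-0.04,0,0,0,1]]]'
python3 - <<'E'
from h import *
w=r.camera_params("wrist");im=r.capture("wrist");np.savez("w4.npz",**w);cv2.imwrite("pics/w4.png",im[:,:,::-1])
cv2.imwrite("pics/w4b.png",cv2.resize(im[:260,100:500,::-1],None,fx=2,fy=2,interpolation=2))
print(pose()[2])
E
```

```text
time_s: 6.25
tcp_pos: [0.5806, 0.3065, 0.2386]
eef_rot: [180.0, -0.0, -98.0]
contact_force: [-0.3, 1.1, 0.4]
gripper_width: 0.0479
gripper_force: 0.0
time_s: 6.75
tcp_pos: [0.5716, 0.2444, 0.4485]
eef_rot: [-180.0, 0.0, -97.9]
contact_force: [2.1, 0.4, -0.5]
gripper_width: 0.0853
gripper_force: 0.0
time_s: 7.15
tcp_pos: [0.569, 0.225, 0.4857]
eef_rot: [179.9, -0.0, -98.0]
contact_force: [0.2, 0.1, 0.1]
gripper_width: 0.0874
gripper_force: 0.0
[0.56907887 0.22524075 0.48523273]
```

View pics/w4b.png

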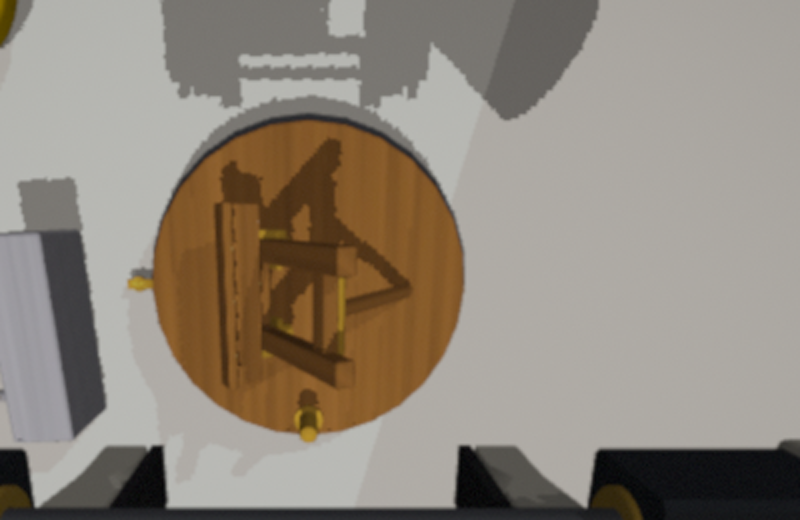

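The easel now faces the mark: mark at (140,284), knob top at (308,433), upright top front edges at (336,262) and (336,372), ledge spanning (216-262, 203-387). Computing.

Run:
```python
from h import *
from scipy.optimize import least_squares,brentq
w=dict(np.load("w4.npz"));im=cv2.imread("pics/w4.png").astype(np.float32)
P=[];c0=np.array([254.,138.])
for a in np.arange(0,360,3):
    d=np.array([np.cos(np.radians(a)),np.sin(np.radians(a))]);last=None
    for s in np.arange(55,92,.25):
        v=cv2.getRectSubPix(im,(1,1),tuple(c0+s*d))[0,0]
        if v[2]-v[0]>30: last=s
    P.append(plane(w,*(c0+last*d),.046)[:2])
P=np.array(P)
f=least_squares(lambda a:np.hypot(*(P-a[:2]).T)-a[2],[.566,.2,.115],loss='soft_l1',f_scale=.0007);print(f.x,np.median(abs(f.fun)))
C=f.x[:2]
pt=lambda u,v,z:plane(w,u/2+100,v/2,z)
ang=lambda q:np.degrees(np.arctan2(*(q[:2]-C)[::-1]))
k=pt(308,434,.082);m=pt(136,284,.012);print("knob",k,np.hypot(*(k[:2]-C)),ang(k),"mark",m,ang(m))
zt=.048+.14*np.cos(np.radians(27))
a,b=pt(336,262,zt),pt(336,372,zt);print("tops",a,b,np.linalg.norm(a-b),"face dir",np.degrees(np.arctan2(*(b-a)[1::-1]))-90)
psi=np.radians(ang(k)-90);X=np.array([np.cos(psi),np.sin(psi),0]);Y=np.array([-X[1],X[0],0]);Z=np.array([0,0,1.])
T=(a+b)/2;s,c=np.sin(np.radians(27)),np.cos(np.radians(27))
ez=-s*X+c*Z;ex=c*X+s*Z;O=T-.14*ez
print("psi",np.degrees(psi),"easel O",O,"in stand",(O[:2]-C)@X[:2],(O[:2]-C)@Y[:2])
Tm=O+.0*ez
for x,px in((.022,234),(.028,217),(.0,262)):
    for dz in(0,.01):
        g=lambda zl:proj(w,O+ex*x+ez*(zl+dz))[0]-(px/2+100)
        try:print(x,px,dz,brentq(g,-.05,.15))
        except Exception as e:print(x,px,dz,g(.02),g(.06))
```

```text
[0.5659785  0.20151344 0.11400233] 0.00024107689470035526
knob [0.57959181 0.30062397 0.082     ] 0.10004108319608604 82.17908591777196 mark [0.70030853 0.18338236 0.012     ] -7.6869942114337215
tops [0.5472841  0.17474481 0.17274091] [0.55461011 0.23198366 0.17274091] 0.057705775783981735 face dir -7.293641990844364
psi -7.820914082228044 easel O [0.61391456 0.19471534 0.048     ] in stand 0.0484152393405985 -0.00021185894680828365
0.022 234 0 0.04593107979773593
0.022 234 0.01 0.03593107979772097
0.028 217 0 0.02956738263283466
0.028 217 0.01 0.01956738263282049
0.0 262 0 0.03976838436950617
0.0 262 0.01 0.029768384369495693
```

```bash
python3 - <<'E'
from h import *
goal(Ro.from_euler('xyz',[180,0,-109.5],degrees=True).as_matrix(),[.57,-.2297,.4])
E
python3 -m pendant '[[[0.05,0.005,0,0,0,2,1],[0.1,0.01,0,0,0,4,1],[0.15,0.016,0,0,0,6,1],[0.2,0.022,0,0,0,8,1],[0.25,0.028,0,0,0,10,1]]]'
python3 - <<'E'
from h import *
goal(Ro.from_euler('xyz',[180,0,-109.5],degrees=True).as_matrix(),[.57,-.2297,.4])
E
```

```text
shift [ 0.4503 -0.0643  0.0857] rotvec [ 0.1  -0.09 11.51] F [-0.6  0.4 -0.6] t 7.2
time_s: 7.7
tcp_pos: [0.5064, -0.0183, 0.4854]
eef_rot: [179.9, -0.1, -108.0]
contact_force: [0.6, -1.5, -0.2]
gripper_width: 0.0875
gripper_force: 0.0
shift [ 0.1812 -0.126   0.0854] rotvec [ 0.11 -0.08  1.49] F [ 0.6 -1.5 -0.2] t 7.7
```

```bash
python3 -m pendant '[[[0.04,-0.027,0.02,0,0,1.5,1],[0.08,-0.054,0.04,0,0,1.5,1],[0.12,-0.083,0.06,0,0,1.5,1],[0.16,-0.11,0.08,0,0,1.5,1],[0.179,-0.126,0.085,0,0,1.5,1]]]';python3 -m pendant '[[[0,0,0,0,0,0,1],[0,0,0,0,0,0,1],[0,0,0,0,0,0,1]]]'
python3 - <<'E'
from h import *
goal(Ro.from_euler('xyz',[180,0,-109.5],degrees=True).as_matrix(),[.57,-.2297,.308])
w=r.camera_params("wrist");im=r.capture("wrist");np.savez("w5.npz",**w);cv2.imwrite("pics/w5.png",im[:,:,::-1])
E
```

```text
time_s: 8.2
tcp_pos: [0.5717, -0.2284, 0.3978]
eef_rot: [179.7, -0.1, -109.5]
contact_force: [0.4, 0.1, 0.6]
gripper_width: 0.0879
gripper_force: 0.0
time_s: 8.5
tcp_pos: [0.5717, -0.2257, 0.4011]
eef_rot: [179.9, -0.0, -109.5]
contact_force: [0.3, 1.5, 0.4]
gripper_width: 0.0877
gripper_force: 0.0
shift [0.0043 0.0002 0.0931] rotvec [ 0.07 -0.01  0.04] F [0.3 1.5 0.4] t 8.5
```

View pics/w5.png

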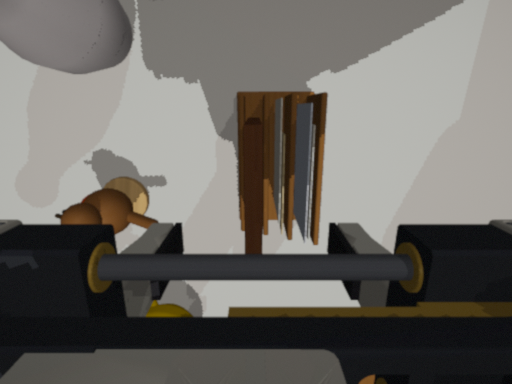

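The frame's top edge is vertical at u = 244-263, starting at v = 119, centred between the fingers. Descending and gripping.

```bash
python3 -c "
from h import *
w=dict(np.load('w5.npz'));q=plane(w,253.7,119,.162);d=np.radians(70.5);print(q[:2]+.06*np.array([np.cos(d),np.sin(d)]))"
python3 -m pendant '[[[0.003,0,0.04,0,0,0,1],[0.003,0,0.075,0,0,0,1],[0.003,0,0.093,0,0,0,1],[0.003,0,0.093,0,0,0,1],[0.003,0,0.093,0,0,0,0]]]'; python3 -m pendant '[[[0,0,0,0,0,0,-1],[0,0,0,0,0,0,-1],[0,0,0,0,0,0,-1],[0,0,0,0,0,0,-1],[0,0,0,0,0,0,-1]]]' 25;python3 -m pendant '[[[0,0,0,0,0,0,-1],[0,0,0,0,0,0,-1],[0,0,0,0,0,0,-1],[0,0,0,0,0,0,-1],[0,0,0,0,0,0,-1]]]'
```

```text
[ 0.56918559 -0.23284476]
time_s: 9.05
tcp_pos: [0.5711, -0.2285, 0.3099]
eef_rot: [-179.9, -0.0, -109.4]
contact_force: [0.0, 0.1, 0.3]
gripper_width: 0.0837
gripper_force: 0.0
time_s: 9.55
tcp_pos: [0.5706, -0.2293, 0.309]
eef_rot: [-180.0, 0.0, -109.5]
contact_force: [-0.2, -0.4, 0.6]
gripper_width: 0.0453
gripper_force: 0.0
time_s: 10.05
tcp_pos: [0.5707, -0.2292, 0.3086]
eef_rot: [180.0, -0.0, -109.5]
contact_force: [-0.2, 1.1, -1.0]
gripper_width: 0.015
gripper_force: 25.0
```

```bash
python3 -m pendant '[[[0,0,-0.02,0,0,0,-1],[0,0,-0.05,0,0,0,-1],[0,0,-0.09,0,0,0,-1],[0,0,-0.13,0,0,0,-1],[0,0,-0.16,0,0,0,-1]]]';python3 -m pendant '[[[0,0,0,0,0,0,-1],[0,0,0,0,0,0,-1],[0,0,0,0,0,0,-1]]]'
python3 - <<'E'
from h import *
w=r.camera_params("wrist");im=r.capture("wrist");np.savez("w6.npz",**w);cv2.imwrite("pics/w6.png",im[:,:,::-1])
s,R,t=pose();print(t,s["contact_force"],s["moment"])
cv2.imwrite("pics/w6c.png",cv2.resize(im[60:300,150:360,::-1],None,fx=2.5,fy=2.5,interpolation=2))
E
```

```text
time_s: 10.55
tcp_pos: [0.5705, -0.2292, 0.4711]
eef_rot: [-179.9, 0.0, -109.5]
contact_force: [0.1, 0.7, -1.3]
gripper_width: 0.0148
gripper_force: 25.0
time_s: 10.85
tcp_pos: [0.5703, -0.229, 0.467]
eef_rot: [179.8, 0.0, -109.5]
contact_force: [0.5, -0.2, -2.1]
gripper_width: 0.015
gripper_force: 25.0
[ 0.57035665 -0.22908691  0.46683249] [ 0.02281009 -0.27196753 -1.98035814] [ 0.05885656  0.04567013 -0.03479702]
```

View pics/w6c.png

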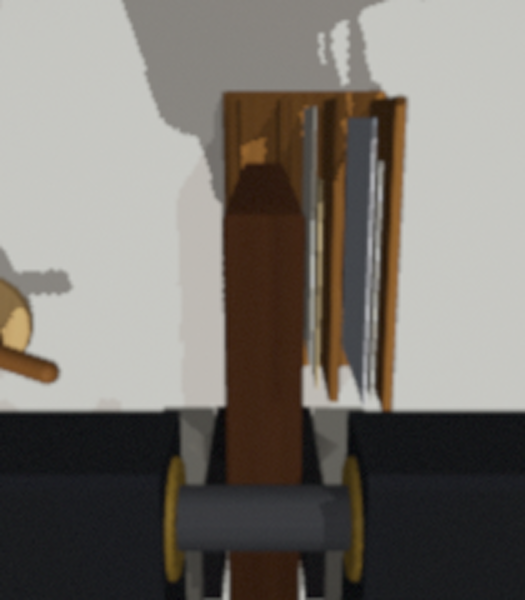

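Held picture: the top far corner is at (255.6,145.2) px and the foot far corner at about (255,126). Working out the offset in the grip and the easel approach.

```bash
cat > place.py <<'E'
from h import *
psi=np.radians(-7.8);s27,c27=np.sin(np.radians(27)),np.cos(np.radians(27))
X=np.array([np.cos(psi),np.sin(psi),0]);Y=np.array([-X[1],X[0],0]);Z=np.array([0,0,1.])
ex=c27*X+s27*Z;ez=-s27*X+c27*Z;O=np.array([.5660,.2015,.048])+.0484*X
Rg=np.column_stack([-Y,-ex,-ez])
D=.146; OFF=0.0   # tool z of picture's top edge, tool x of picture centre
def foot_goal(x,z,y=0):   # back-face foot at easel (x,y,z): centre x+.0075
    return O+ex*(x+.0075)+Y*(y+OFF)+ez*(z+.15+D)
def where():
    s,R,t=pose();f=t+R@np.array([OFF,0,D+.15])-O
    print("foot(centre) in easel",np.round([f@ex,f@Y,f@ez],4),"rot err",np.round(Ro.from_matrix(R.T@Rg).as_rotvec(degrees=True),2),"F easel",np.round([s["contact_force"]@ex,s["contact_force"]@Y,s["contact_force"]@ez],1),"w",s["gripper_width"])
E
python3 - <<'E'
from place import *
w=dict(np.load("w6.npz"));R=Ro.from_euler('xyz',[180,0,-109.5],degrees=True).as_matrix();t=np.array([.57035,-.2291,.4668])
for v,zz in((145.2,D),(126,D+.15)):
    z=t[2]-zz;q=plane(w,255.6,v,z);print("corner in tool",R.T@(q-t))
p=foot_goal(.04,.08);print(p,np.hypot(*p[:2]));goal(Rg,p)
E
```

```text
corner in tool [0.05997644 0.00149483 0.146     ]
corner in tool [0.05875007 0.00227111 0.296     ]
[0.48676235 0.21235421 0.404583  ] 0.5310667499105355
shift [-0.3882  0.226   0.0628] rotvec [ 27.08  -2.76 -11.5 ] F [ 0.  -0.3 -2. ] t 10.9
```

```bash
python3 -c "
from place import *
goal(Rg,foot_goal(.05,.1))"; python3 -m pendant '[[[-0.03,0.015,-0.01,2,0,-1,-1],[-0.075,0.04,-0.005,6,-0.5,-2.5,-1],[-0.12,0.065,0,9,-1,-4,-1],[-0.165,0.09,0.005,12,-1.2,-5.2,-1],[-0.21,0.115,0.01,15,-1.5,-6.4,-1]]]';python3 -c "
from place import *
goal(Rg,foot_goal(.05,.1));where()"
```

```text
shift [-0.3881  0.2263  0.0405] rotvec [ 27.08  -2.76 -11.5 ] F [ 0.  -0.3 -2. ] t 10.9
time_s: 11.4
tcp_pos: [0.5326, 0.002, 0.4581]
eef_rot: [-164.9, 0.6, -102.9]
contact_force: [1.4, -1.1, -1.2]
gripper_width: 0.0147
gripper_force: 25.0
shift [-0.1944  0.0974  0.0083] rotvec [11.88 -1.25 -5.03] F [ 1.4 -1.1 -1.2] t 11.4
foot(centre) in easel [ 0.0766 -0.2059  0.1005] rot err [11.88 -1.25 -5.03] F easel [ 0.8 -0.9 -1.8] w 0.014665296235123537
```

```bash
python3 -m pendant '[[[-0.04,0.02,0,2.5,-0.2,-1,-1],[-0.08,0.04,0,5,-0.5,-2,-1],[-0.12,0.06,0,7.5,-0.8,-3,-1],[-0.16,0.08,0.004,10,-1,-4,-1],[-0.188,0.097,0.008,11.9,-1.2,-5,-1]]]';python3 -m pendant '[[[0,0,0,0,0,0,-1],[0,0,0,0,0,0,-1],[0,0,0,0,0,0,-1]]]';python3 -c "
from place import *
goal(Rg,foot_goal(.05,.1));where()
im=r.capture('wrist');cv2.imwrite('pics/w7.png',im[:,:,::-1])"
```

```text
time_s: 11.9
tcp_pos: [0.4853, 0.2068, 0.4272]
eef_rot: [-153.0, -0.1, -97.7]
contact_force: [0.6, -0.7, -2.4]
gripper_width: 0.015
gripper_force: 25.0
time_s: 12.2
tcp_pos: [0.4866, 0.2041, 0.4281]
eef_rot: [-153.1, -0.1, -97.9]
contact_force: [0.1, -0.6, -1.9]
gripper_width: 0.0146
gripper_force: 25.0
shift [-0.0082  0.0015  0.0005] rotvec [ 0.07 -0.12 -0.08] F [ 0.1 -0.6 -1.9] t 12.2
foot(centre) in easel [ 0.0586 -0.0089  0.1005] rot err [ 0.07 -0.12 -0.08] F easel [-0.7 -0.5 -1.8] w 0.014635306244109806
```

```bash
python3 -m pendant '[[[-0.004,0.012,0,0,0,0,-1],[-0.008,0.025,0,0,0,0,-1],[-0.008,0.038,0,0,0,0,-1],[-0.008,0.045,0,0,0,0,-1],[-0.008,0.045,0,0,0,0,-1]]]';python3 -m pendant '[[[0,0,0,0,0,0,-1],[0,0,0,0,0,0,-1]]]';python3 -c "
from place import *
where()"
python3 -m pendant '[[[0,0.001,0,0,0,0,-1],[0,0.002,0,0,0,0,-1],[0,0.003,0,0,0,0,-1],[0,0.003,0,0,0,0,-1]]]';python3 -c "
from place import *
where()
for i in range(3): r.capture('top');where()"
```

```text
time_s: 12.75
tcp_pos: [0.4477, 0.2172, 0.4081]
eef_rot: [-153.0, -0.0, -97.9]
contact_force: [-0.4, 0.2, -1.7]
gripper_width: 0.0149
gripper_force: 25.0
time_s: 12.95
tcp_pos: [0.4484, 0.2179, 0.4086]
eef_rot: [-153.0, 0.0, -97.9]
contact_force: [-0.7, 0.6, -1.9]
gripper_width: 0.015
gripper_force: 25.0
foot(centre) in easel [0.0148 0.     0.1012] rot err [-0.01 -0.05 -0.11] F easel [-1.5  0.5 -1.4] w 0.014994699996142273
time_s: 13.35
tcp_pos: [0.4452, 0.2183, 0.4067]
eef_rot: [-153.0, -0.0, -97.9]
contact_force: [-0.4, -0.8, -1.9]
gripper_width: 0.0153
gripper_force: 25.0
foot(centre) in easel [ 1.10e-02 -1.00e-04  1.01e-01] rot err [ 0.02 -0.07 -0.07] F easel [-1.1 -0.9 -1.6] w 0.015326555048047344
foot(centre) in easel [ 1.10e-02 -1.00e-04  1.01e-01] rot err [ 0.01 -0.07 -0.06] F easel [-0.6  0.9 -2.3] w 0.014796326316307196
foot(centre) in easel [ 1.11e-02 -1.00e-04  1.01e-01] rot err [ 0.01 -0.06 -0.06] F easel [-0.9 -0.4 -2.3] w 0.014982647773773262
foot(centre) in easel [ 0.0111 -0.      0.101 ] rot err [ 0.01 -0.06 -0.06] F easel [-1.1 -0.1 -1.5] w 0.015127548570712001
```

```bash
python3 -m pendant '[[[0,0.001,0,0,0,0,-1],[0,0.002,0,0,0,0,-1],[0,0.002,0,0,0,0,-1],[0,0.002,0,0,0,0,-1]]]';python3 -c "
from place import *
for i in range(3): where();r.capture('top')"
python3 -m pendant '[[[0,0.001,0,0,0,0,-1],[0,0.0015,0,0,0,0,-1],[0,0.0015,0,0,0,0,-1],[0,0.0015,0,0,0,0,-1]]]';python3 -c "
from place import *
for i in range(3): where();r.capture('top')"
```

```text
time_s: 13.9
tcp_pos: [0.4435, 0.2185, 0.4059]
eef_rot: [-153.0, -0.0, -97.9]
contact_force: [-0.3, 0.2, -2.0]
gripper_width: 0.0145
gripper_force: 25.0
foot(centre) in easel [ 9.10e-03 -1.00e-04  1.01e-01] rot err [ 0.01 -0.06 -0.06] F easel [-1.2  0.1 -1.6] w 0.014476117473016387
foot(centre) in easel [ 0.0091 -0.      0.101 ] rot err [ 0.01 -0.06 -0.07] F easel [-0.   0.1 -1.7] w 0.014810747588055631
foot(centre) in easel [ 0.0091 -0.      0.101 ] rot err [ 0.01 -0.06 -0.07] F easel [ 0.1  1.  -2.3] w 0.014898396039510741
time_s: 14.45
tcp_pos: [0.4424, 0.2188, 0.4056]
eef_rot: [-153.0, -0.0, -97.9]
contact_force: [5.3, -1.1, -2.1]
gripper_width: 0.0148
gripper_force: 25.0
foot(centre) in easel [8.100e-03 1.000e-04 1.013e-01] rot err [-0.03 -0.05 -0.08] F easel [ 3.9 -0.4 -4.3] w 0.014790794448085795
foot(centre) in easel [8.100e-03 1.000e-04 1.013e-01] rot err [-0.02 -0.05 -0.08] F easel [ 3.3  0.3 -3.5] w 0.014799632508690787
foot(centre) in easel [8.100e-03 1.000e-04 1.013e-01] rot err [-0.03 -0.04 -0.08] F easel [ 3.6  1.  -1.9] w 0.015115425810675523
```

```bash
python3 -m pendant '[[[0,-0.0027,0,0,0,0,-1],[0,-0.0027,0.008,0,0,0,-1],[0,-0.0027,0.018,0,0,0,-1],[0,-0.0027,0.028,0,0,0,-1],[0,-0.0027,0.034,0,0,0,-1]]]';python3 -c "
from place import *
where()"
python3 -m pendant '[[[0,0,0.002,0,0,0,-1],[0,0,0.004,0,0,0,-1],[0,0,0.006,0,0,0,-1],[0,0,0.006,0,0,0,-1]]]';python3 -c "
from place import *
where();where()"
```

```text
time_s: 15.1
tcp_pos: [0.46, 0.2158, 0.3743]
eef_rot: [-153.1, -0.1, -97.9]
contact_force: [-0.4, -0.4, -2.6]
gripper_width: 0.0147
gripper_force: 25.0
foot(centre) in easel [ 0.0093 -0.001   0.0653] rot err [ 0.09 -0.17 -0.05] F easel [-1.5 -0.4 -2.1] w 0.014663591657419468
time_s: 15.5
tcp_pos: [0.4626, 0.2159, 0.3708]
eef_rot: [-153.0, -0.0, -97.9]
contact_force: [-0.0, 0.3, -1.1]
gripper_width: 0.0148
gripper_force: 25.0
foot(centre) in easel [ 0.0103 -0.0001  0.061 ] rot err [ 0.01 -0.06 -0.07] F easel [-0.6  0.3 -1. ] w 0.01484087425377522
foot(centre) in easel [ 0.0103 -0.0001  0.061 ] rot err [ 0.01 -0.06 -0.07] F easel [-0.6  0.3 -1. ] w 0.01484087425377522
```

Free so far; feeling down in small steps.

```bash
for i in 1; do :; done; python3 -m pendant '[[[0,0,0.0015,0,0,0,-1],[0,0,0.003,0,0,0,-1],[0,0,0.0045,0,0,0,-1],[0,0,0.0045,0,0,0,-1]]]';python3 -m pendant '[[[0,0,0.0015,0,0,0,-1],[0,0,0.003,0,0,0,-1],[0,0,0.0045,0,0,0,-1],[0,0,0.0045,0,0,0,-1]]]'; python3 -m pendant '[[[0,0,0.0015,0,0,0,-1],[0,0,0.003,0,0,0,-1],[0,0,0.003,0,0,0,-1]]]';python3 -c "
from place import *
where()"
```

```text
time_s: 15.9
tcp_pos: [0.4646, 0.2155, 0.3666]
eef_rot: [-153.0, -0.0, -97.9]
contact_force: [0.6, 0.9, -1.3]
gripper_width: 0.0145
gripper_force: 25.0
time_s: 16.3
tcp_pos: [0.4666, 0.2152, 0.3625]
eef_rot: [-153.0, -0.0, -97.9]
contact_force: [-0.6, 0.7, -1.9]
gripper_width: 0.0149
gripper_force: 25.0
time_s: 16.6
tcp_pos: [0.468, 0.215, 0.3598]
eef_rot: [-153.0, -0.0, -97.9]
contact_force: [-1.1, -0.7, -1.7]
gripper_width: 0.015
gripper_force: 25.0
foot(centre) in easel [ 0.0101 -0.0003  0.0488] rot err [ 0.02 -0.08 -0.07] F easel [-1.6 -0.8 -1. ] w 0.014968015262288635
```

```bash
python3 -m pendant '[[[0,0,0.0015,0,0,0,-1],[0,0,0.003,0,0,0,-1],[0,0,0.003,0,0,0,-1]]]';python3 -m pendant '[[[0,0,0.0015,0,0,0,-1],[0,0,0.003,0,0,0,-1],[0,0,0.003,0,0,0,-1]]]'; python3 -c "
from place import *
where()"
```

```text
time_s: 16.9
tcp_pos: [0.4693, 0.2149, 0.3572]
eef_rot: [-153.0, -0.0, -97.9]
contact_force: [-1.1, -0.1, -2.6]
gripper_width: 0.0147
gripper_force: 25.0
time_s: 17.2
tcp_pos: [0.4707, 0.2147, 0.3545]
eef_rot: [-153.0, -0.0, -97.9]
contact_force: [0.6, -0.8, -2.6]
gripper_width: 0.0148
gripper_force: 25.0
foot(centre) in easel [ 0.0101 -0.0003  0.0428] rot err [ 0.02 -0.08 -0.06] F easel [-0.6 -0.7 -2.6] w 0.014835687892810293
```

```bash
python3 -m pendant '[[[0,0,0.001,0,0,0,-1],[0,0,0.002,0,0,0,-1],[0,0,0.002,0,0,0,-1]]]'; python3 -c "
from place import *
where()"
```

```text
time_s: 17.5
tcp_pos: [0.4715, 0.2146, 0.3528]
eef_rot: [-153.0, -0.0, -97.9]
contact_force: [0.8, -0.1, -2.1]
gripper_width: 0.0148
gripper_force: 25.0
foot(centre) in easel [ 0.0102 -0.0002  0.0409] rot err [ 0.02 -0.07 -0.07] F easel [-0.2  0.  -2.2] w 0.014834697077736802
```

```bash
python3 -m pendant '[[[0,0,0.001,0,0,0,-1],[0,0,0.002,0,0,0,-1],[0,0,0.002,0,0,0,-1]]]'; python3 -m pendant '[[[0,0,0.001,0,0,0,-1],[0,0,0.002,0,0,0,-1],[0,0,0.002,0,0,0,-1]]]'; python3 -c "
from place import *
where()"
```

```text
time_s: 17.8
tcp_pos: [0.4724, 0.2144, 0.351]
eef_rot: [-153.0, -0.0, -97.9]
contact_force: [-0.6, -0.2, -2.3]
gripper_width: 0.015
gripper_force: 25.0
time_s: 18.1
tcp_pos: [0.4733, 0.2143, 0.3492]
eef_rot: [-153.0, -0.0, -97.9]
contact_force: [-0.3, -0.3, -1.7]
gripper_width: 0.0147
gripper_force: 25.0
foot(centre) in easel [ 0.0102 -0.0003  0.0368] rot err [ 0.02 -0.08 -0.07] F easel [-1.  -0.3 -1.5] w 0.014739238913158134
```

```bash
python3 -m pendant '[[[0,0,0.001,0,0,0,-1],[0,0,0.002,0,0,0,-1],[0,0,0.002,0,0,0,-1]]]'; python3 -c "
from place import *
where()"
```

```text
time_s: 18.4
tcp_pos: [0.4742, 0.2142, 0.3489]
eef_rot: [-152.9, 0.0, -97.9]
contact_force: [-12.4, -1.2, 12.1]
gripper_width: 0.0148
gripper_force: 25.1
foot(centre) in easel [0.0114 0.0001 0.0362] rot err [-0.1  -0.01 -0.09] F easel [-5.3 -2.9 16.3] w 0.014809726381688409
```

```bash
python3 -m pendant '[[[0,0,-0.0006,0,0,0,-1],[0,0.001,-0.0006,0,0,0,-1],[0,0.002,-0.0006,0,0,0,-1],[0,0.002,-0.0006,0,0,0,-1]]]'; python3 -c "
from place import *
where()
im=r.capture('scene');cv2.imwrite('pics/s8.png',cv2.resize(im[150:290,240:400,::-1],None,fx=4,fy=4,interpolation=2))"
```

```text
time_s: 18.8
tcp_pos: [0.4725, 0.2149, 0.3481]
eef_rot: [-152.9, 0.0, -97.9]
contact_force: [-1.7, 0.0, 6.8]
gripper_width: 0.0148
gripper_force: 25.0
foot(centre) in easel [0.0093 0.0005 0.0363] rot err [-0.07 -0.   -0.07] F easel [ 1.6 -0.2  6.8] w 0.014807933478906675
```

View pics/s8.png

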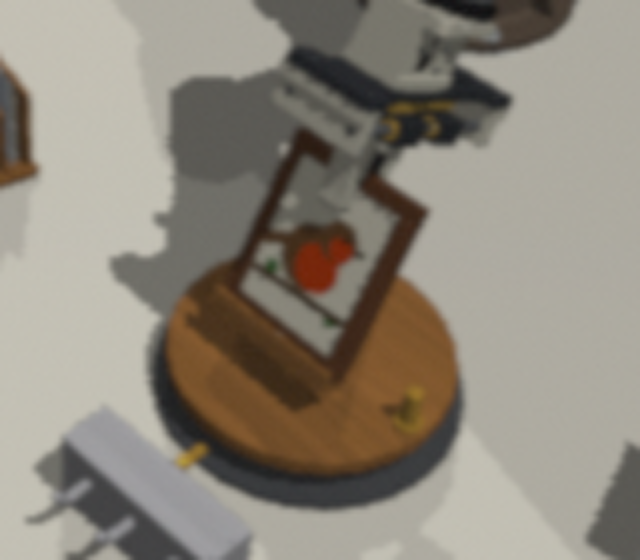

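The robin faces out and upright; the bottom frame bar is thinner than the side bars, so it's partly hidden behind the lip, meaning the foot is on the floor. Pressing back lightly.

```bash
python3 -m pendant '[[[0,0.001,0,0,0,0,-1],[0,0.0015,0,0,0,0,-1],[0,0.0015,0,0,0,0,-1],[0,0.0015,0,0,0,0,-1]]]'; python3 -c "
from place import *
where()"
```

```text
time_s: 19.25
tcp_pos: [0.4716, 0.2151, 0.3477]
eef_rot: [-152.9, 0.0, -97.9]
contact_force: [3.8, -2.3, 5.7]
gripper_width: 0.0152
gripper_force: 25.0
foot(centre) in easel [0.0084 0.0007 0.0363] rot err [-0.09 -0.   -0.1 ] F easel [ 6.2 -1.7  3.2] w 0.015233307390024218
```

```bash
python3 -m pendant '[[[0,0,0,0,0,0,-1],[0,0,0,0,0,0,-1],[0,0,0,0,0,0,-1]]]' 5; python3 -m pendant '[[[0,0,0,0,0,0,-0.55],[0,0,0,0,0,0,-0.4],[0,0,0,0,0,0,-0.2],[0,0,0,0,0,0,0],[0,0,0,0,0,0,0]]]'; python3 -m pendant '[[[0,0,-0.01,0,0,0,0],[0,0,-0.025,0,0,0,0],[0,0,-0.05,0,0,0,0],[0,0,-0.09,0,0,0,0],[0,0,-0.12,0,0,0,0]]]'; python3 -m pendant '[[[0,0,0,0,0,0,0],[0,0,0,0,0,0,0],[0,0,0,0,0,0,0],[0,0,0,0,0,0,0],[0,0,0,0,0,0,0]]]';  python3 -c "
from place import *
where()
im=r.capture('scene');cv2.imwrite('pics/s9.png',cv2.resize(im[130:310,120:400,::-1],None,fx=2.8,fy=2.8,interpolation=2))"
```

```text
time_s: 19.55
tcp_pos: [0.4716, 0.2152, 0.3477]
eef_rot: [-152.9, 0.0, -97.9]
contact_force: [5.1, -1.6, 5.0]
gripper_width: 0.0151
gripper_force: 5.0
time_s: 20.05
tcp_pos: [0.4708, 0.2147, 0.3463]
eef_rot: [-153.0, -0.0, -97.9]
contact_force: [-0.3, 1.3, -0.2]
gripper_width: 0.0423
gripper_force: 0.0
time_s: 20.55
tcp_pos: [0.4162, 0.2223, 0.455]
eef_rot: [-153.0, 0.0, -97.9]
contact_force: [2.1, 0.5, 0.4]
gripper_width: 0.0443
gripper_force: 0.0
time_s: 21.05
tcp_pos: [0.4171, 0.222, 0.4526]
eef_rot: [-153.1, -0.1, -97.9]
contact_force: [0.9, 0.0, -0.4]
gripper_width: 0.0438
gripper_force: 0.0
foot(centre) in easel [ 0.0064 -0.0008  0.1547] rot err [ 0.06 -0.17 -0.06] F easel [ 0.6  0.2 -0.7] w 0.043822626450670706
```

View pics/s9.png

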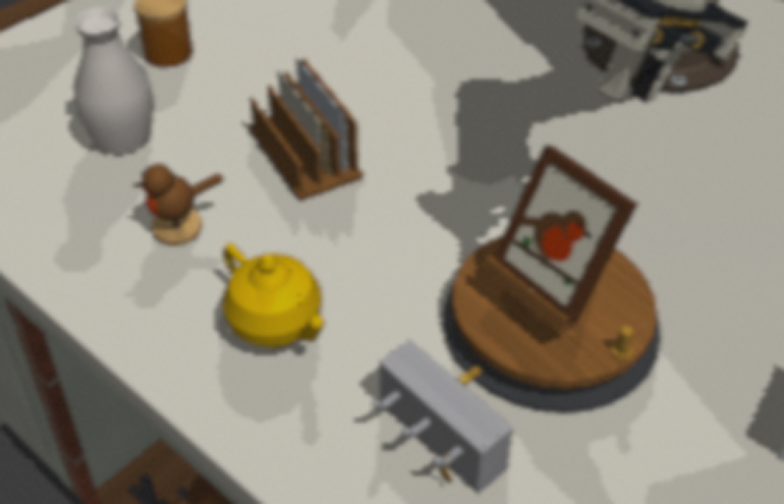

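The print stands on the easel, released, picture out; its top corners are near (315.4,182.5) and (346.4,203.2) px, and the ornaments look undisturbed. Quick numeric check of those corners against the expected seat.

```bash
python3 -c "
from place import *
p=r.camera_params('scene')
for y in(-.06,.06):
  for z in (.0355,.1855):
    for x in (0,.015): print(y,z,x,proj(p,O+ex*x+Y*y+ez*z).round(1), ((proj(p,O+ex*x+Y*y+ez*z)-[120,130])*2.8).round(0))
b=cv2.imread('pics/scene0.png');im=r.capture('scene')[:,:,::-1];d=cv2.absdiff(b,im).max(2)
for n,(u,v) in dict(tea=(217,237),vase=(160,160),rob=(182,200),cand=(178,140),key=(278,278),box=(434,285)).items(): print(n,np.mean(d[v-18:v+18,u-18:u+18]>40))"
```

```text
-0.06 0.0355 0 [297.9 222. ] [498. 258.]
-0.06 0.0355 0.015 [295.  222.5] [490. 259.]
-0.06 0.1855 0 [317.  180.6] [551. 142.]
-0.06 0.1855 0.015 [314.1 180.7] [543. 142.]
0.06 0.0355 0 [326.3 244.3] [578. 320.]
0.06 0.0355 0.015 [323.4 245. ] [570. 322.]
0.06 0.1855 0 [348.  201.3] [638. 200.]
0.06 0.1855 0.015 [345.2 201.7] [631. 201.]
tea 0.0
vase 0.0
rob 0.0
cand 0.0
key 0.0
box 0.0
```

```bash
python3 -c "
from plant import r
print(r.close_job())"
```

```text
the job is handed in; nothing more can be done
None
```

The job is handed in, though no verdict came back: the stand is turned to its click stop facing the brass mark, the robin print rests released, centred and picture side out on the easel ledge, and the camera check showed no ornament moved.

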